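Make up the pair tray on the sole line

TASK

Make up the tray with one pair of the small children's soles: left sole on the left mat and right sole on the right mat (left and right as seen looking from the robot towards the roller conveyor), bonding face up, each centred on its mat and straight along it, toes towards the conveyor. On the heel end of each of these two soles set one small cork wedge flat, centred, its thick round end flush with the rounded back of the heel and its thin straight edge towards the toe. Leave the one big loose sole and the one big wedge lying where they are; they are for another size.

Things in the scene. Friction and masses are not known exactly. Their poses are not given: they have to be found in the camera images.
- sole_left: Brown rubber outsole, child's left foot, waffled bonding face up: 170 mm long, 64 wide at ball, 48 at heel, 12 thick, 70-120 g. Origin: mid-length, underside; x to the toe, z up. Toe away from you, its hollow inner edge and toe tip are on the right, like a left footprint. Grip across y at the waist: x = -12 mm, middle y = +2.25 mm, 42.5 mm wide there, edges nearly parallel to x.
- sole_right: Brown rubber outsole, child's right foot, waffled bonding face up: 170 mm long, 64 wide at ball, 48 at heel, 12 thick, 70-120 g. Origin: mid-length, underside; x to the toe, z up. Toe away from you, its hollow inner edge and toe tip are on the left, like a right footprint. Grip across y at the waist: x = -12 mm, middle y = -2.25 mm, 42.5 mm wide there, edges nearly parallel to x.
- sole_big: A left sole of the same kind, but of a big size: 207 mm long, 78 mm wide, 14 mm thick. Origin and axes as for sole_left. Does not belong in the tray. (The piles of still bigger soles at the right edge of the table are stock and not part of this.)
- wedge_a: Small cork heel wedge on its flat underside: 52 mm long, 44 wide; a half-round end (radius 22), 22 high, slopes to a straight end, 10 high; 14-24 g. Origin: mid-length, underside; x from thick round end to thin straight end, z up. Flanks parallel from x = -4 to 26: grip across y at x = 6 mm. Same as wedge_b; either goes on either sole.
- wedge_b: Small cork heel wedge on its flat underside: 52 mm long, 44 wide; a half-round end (radius 22), 22 high, slopes to a straight end, 10 high; 14-24 g. Origin: mid-length, underside; x from thick round end to thin straight end, z up. Flanks parallel from x = -4 to 26: grip across y at x = 6 mm. Same as wedge_a. Flush, its origin is at x -57, y 0, z 12 mm of the sole.
- wedge_big: A cork wedge of the same form, but of the big size: 70 mm long, 58 wide, 28 high at the round end and 12 at the straight end. Origin and axes as for wedge_a. Does not belong in the tray.
- tray: Shallow grey plastic tray, fixed in place: outside, in mm, 205 (along x) by 210 (along y), 20 high, walls and floor 5 thick, with a rolled rim. Origin: centre of its underside. x points to the roller conveyor (blue rails, steel rollers, along the table's far edge, +x), within 0.2 rad; y to the left.
- mat_left: Black ribbed anti-slip mat on the tray's floor, left half (tray y = +48 mm): 185 mm along x, 84 along y, 2 thick, its top 7 mm above the table. Origin: centre of its underside. Axes as the tray's. The left sole lies here.
- mat_right: The same mat in the tray's right half (tray y = -48 mm). The right sole lies here.

How it is judged:
By the outcome, as a careful person would: the job done as asked, in the order asked, and still so for the second after the job is handed in, with the robot touching nothing.
It also fails if it takes over 112 s, if anything falls off the work surface, if the arm or the gripper's body presses on something with over 40 N, if the wrist force passes 120 N, or if a joint passes its speed limit or range.

ROBOT

A 7-joint arm with a two-finger parallel gripper is mounted at the origin on the work surface. World frame = base frame: x ahead of the robot, y to its left, z up, the work surface at z = 0. Lengths are in m, angles in rad, forces in N, time in s.
With the tool pointing down it reaches from about 0.425 to 0.875 m from the base axis. Payload 4.7 kg.
Tool frame: the origin (TCP) lies midway between the tips of the shut fingers; the grasp point (between the pads) lies 19 mm behind it; z points along the fingers, y is the line along which they close (so a half turn about z gives the same grasp; the last joint's range is limited). The gripper opens to 87 mm and grips with 3 to 60 N. Pads are 19 mm wide; open, the fingers measure 117 mm over their backs; the gripper's body (75 mm by 190 mm) begins 51 mm behind the grasp point.
Start: joints at [1.34, 0.321, -0.07, 1.45, 0.023, 1.371, -0.057], TCP at [0.158, -0.631, 0.223] pointing down, gripper open.
Joint ranges: [-2.86, 2.86], [-0.3, 2.09], [-1.38, 1.24], [0.06, 2.45], [-1.56, 4.7], [0.09, 2.05], [-2.69, 2.69]. Speed limits (rad/s): [2.57, 2.57, 3.14, 3.14, 3.14, 3.14, 3.14].

INTERFACE

Orientations are given as a rotation vector (axis times angle).
In Python, from bench import ctrl gives the robot as it stands.
- The arm moves only by the tool drive_effector, called after "Request:" as name(argument=value, ...) on one line, values as JSON. Schema: {"type":"object","properties":{"motion":{"type":"array","items":{"type":"number"},"minItems":5,"maxItems":100},"clamp_n":{"type":"number"},"only":{"type":"string"},"quiet":{"type":"boolean"},"lines":{"type":"string"}},"required":["motion"],"additionalProperties":false}. motion is one flat list of numbers that holds 1 to 20 rows one after another, with no inner brackets; each row has 5 numbers: dx, dy, dz in fractions of the full range, 1 being 800 mm, then a turn about the tool's z in normalised numbers (1 is pi rad), then the opening from 0.0 (shut) to 1.0 (fully open); each row is the pose to reach, as a shift and turn from the pose commanded when the call began, along the tool's axes at that moment; what a row does not reach only later rows make up. A row lasts 1/10 s, in which the tool goes at most 0.05 m and 0.15 rad, less where a joint would pass 70% of its speed; a pose out of reach is approached as far as the arm can. The fingers move at their own pace and stop on an object; clamp_n is the grip in N (left out, the last holds). Time passes only in rows, so rows that do not move let the fingers close. The tool returns the time, the measured TCP pose, the force, the opening and the grip force at its end. only (a regular expression) keeps the lines of the reply that match it, lines (a string "A,B") keeps lines A to B, and quiet returns only ok. Shift and turn numbers lie between -1 and 1, and a call with a number outside is refused. Input that does not fit is refused with a message, and nothing moves.
- ctrl.get_state(): the state, without advancing time (a new reading comes with each control period).
- ctrl.get_image(name): name is "scene" or "top" or "wrist"; returns the picture (480x640x3 uint8, red, green, blue); there is no depth.
- ctrl.camera_model(name): a dict with "vertical_fov" (degrees; the focal length in pixels is half the picture's height over the tangent of half this angle, whatever the lens; pixels are square), "cx", "cy" (the principal point, pixels), "rvec" (rotation vector, rad) and "tvec" (3), from world to camera coordinates, as OpenCV has them; the wrist camera has in their place "hand_eye" (4x4, takes a point from camera to tool coordinates, whose origin is the TCP and whose axes are the flange's). Camera axes: x right, y down, z forward; pixel columns grow to the right and rows downward; lengths in m; the calibration is good to about 2 mm. A picture is of the moment at which its call begins: read the wrist's pose just before it. camera_model takes no time and is no camera call.
- ctrl.close_job(): hands the job in; it is judged then, once.
The state is a dict: "time": time; "joint_positions": joint angles; "qd": joint speeds; "joint_torque": joint torques, N m; "position": TCP position; "tool_rot": TCP orientation; "ft_force": force on the tool from outside, world axes, zero at the start; "torque": the same for the moment, N m; "grip_width": opening from 0.0 (shut) to 1.0 (fully open); "grip_force": force on a finger pad.
Only numpy, scipy, OpenCV 4.12 (cv2) and the standard library are available. Lean on these libraries where they do the work, as an engineer would, in place of code of your own. Each camera call takes 0.05 s, during which the arm holds its last target. There are 200 camera calls.

## Working session

There is one attempt and no reset: what is moved stays moved. The work goes in short steps, Python scripts to look and compute and a tool call to move; the robot and the scene stay as the last step left them, time stands still between calls to the robot, and variables do not carry over. Pictures are saved under pics/ and viewed, at most 14 in all, crops included, and the job is handed in when it is done.

```bash
ls; mkdir -p pics
```

Run:
```python
from bench import ctrl
import cv2
for n in("top","scene"):
    im=ctrl.get_image(n); cv2.imwrite(f"pics/{n}0.png",im[:,:,::-1]); print(n,ctrl.camera_model(n))
print(ctrl.camera_model("wrist")); s=ctrl.get_state(); print(s)
```

```text
bench.py
pics
top {'vertical_fov': 42.95147913731837, 'cx': 317.9790578846007, 'cy': 245.15646653169551, 'rvec': array([ 2.10601617, -2.13226993,  0.22054043]), 'tvec': array([0.00618875, 0.48215239, 1.21275051])}
scene {'vertical_fov': 51.677961002294474, 'cx': 317.3359717189686, 'cy': 239.25100225280096, 'rvec': array([ 1.31551593,  2.40399371, -0.78634001]), 'tvec': array([ 0.2585718 , -0.32541127,  1.26313956])}
{'vertical_fov': 62.73623926813565, 'cx': 316.56841546184603, 'cy': 233.17785529851398, 'hand_eye': array([[ 1.83002974e-04, -9.57437400e-01, -2.88640938e-01,
         8.00287026e-02],
       [ 9.99999857e-01,  3.00920478e-05,  5.34198983e-04,
        -9.52156347e-04],
       [-5.02776289e-04, -2.88640995e-01,  9.57437269e-01,
        -1.61919592e-01],
       [ 0.00000000e+00,  0.00000000e+00,  0.00000000e+00,
         1.00000000e+00]])}
{'time': 0.1, 'joint_positions': array([ 1.34010415,  0.32172214, -0.07009117,  1.45155007,  0.02257701,
        1.37077836, -0.05688601]), 'qd': array([-9.60044909e-05, -9.04106686e-04, -8.50220339e-04, -1.73412463e-03,
       -1.02941893e-03, -5.56434946e-04, -9.45328436e-04]), 'joint_torque': array([ 1.44607031e-05, -4.92571664e+01, -4.05661231e-01, -3.13393986e+01,
       -6.41450426e-02,  3.96774570e-02,  6.33404284e-05]), 'position': array([ 0.15737785, -0.63015834,  0.22158974]), 'tool_rot': array([-3.11644513e+00, -3.83425452e-01,  4.25763691e-04]), 'ft_force': array([ 0.5985893 , -0.11109825, -0.0822248 ]), 'torque': array([ 0.00538492,  0.00944747, -0.04162554]), 'grip_force': 0.0, 'grip_width': 0.9964650785337539}
```

View pics/top0.png

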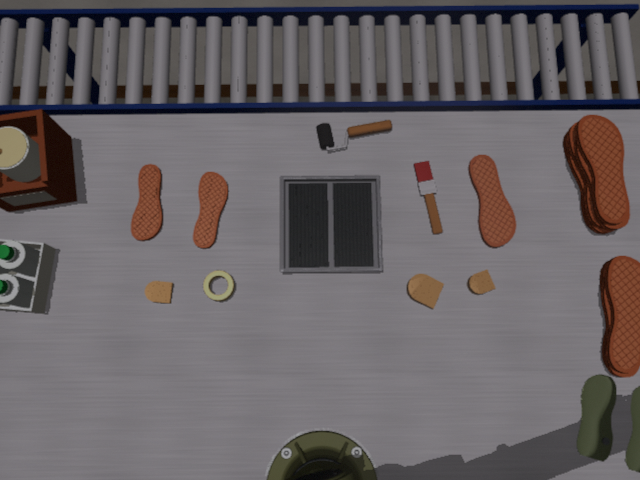

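View pics/scene0.png

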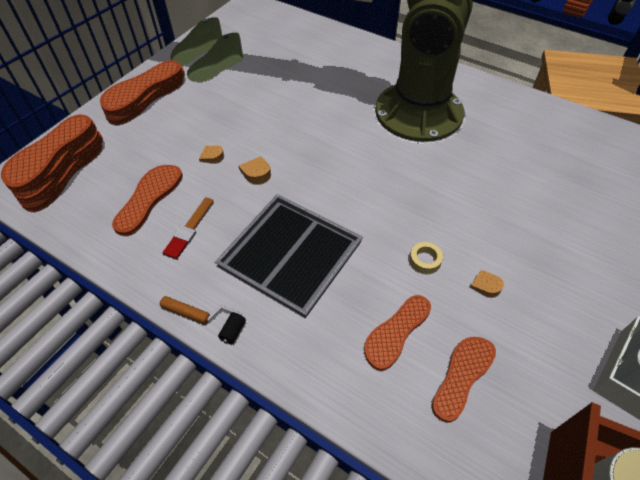

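The top view shows the small soles at about (148,202) and (210,210), and the small wedges at (159,292) and (482,282). The big sole is at (492,200), the big wedge at (425,290) and the tray at (331,224). Next I measure them.

Create h.py:
```python
from bench import ctrl
import numpy as np, cv2
from scipy.spatial.transform import Rotation as R
def cam(name):
    m=ctrl.camera_model(name); f=240/np.tan(np.radians(m["vertical_fov"])/2)
    K=np.array([[f,0,m["cx"]],[0,f,m["cy"]],[0,0,1]])
    if name=="wrist":
        s=ctrl.get_state(); T=np.eye(4); T[:3,:3]=R.from_rotvec(s["tool_rot"]).as_matrix(); T[:3,3]=s["position"]
        M=T@m["hand_eye"]; return K,M[:3,:3],M[:3,3]
    A=R.from_rotvec(m["rvec"]).as_matrix().T
    return K,A,-A@m["tvec"]
def cast(c,px,z):
    K,A,o=c; p=np.c_[np.reshape(px,(-1,2)),np.ones(np.size(px)//2)]
    d=(A@np.linalg.inv(K)@p.T).T
    return (o+d*((z-o[2])/d[:,2])[:,None])[:,:2]
def orange(im,lo=(3,100,60),hi=(22,255,255)):
    return cv2.inRange(cv2.cvtColor(im,cv2.COLOR_RGB2HSV),lo,hi)
def blobs(mask,amin):
    cs,_=cv2.findContours(mask,cv2.RETR_EXTERNAL,cv2.CHAIN_APPROX_NONE)
    return [c[:,0] for c in cs if cv2.contourArea(c)>amin]
def totool(dxyz):
    s=ctrl.get_state(); return R.from_rotvec(s["tool_rot"]).as_matrix().T@np.array(dxyz)
def yaw():
    m=R.from_rotvec(ctrl.get_state()["tool_rot"]).as_matrix(); return np.arctan2(m[1,1],m[0,1]) # world angle of tool y
```

Run:
```python
from h import *
im=cv2.cvtColor(cv2.imread("pics/top0.png"),cv2.COLOR_BGR2RGB); c=cam("top"); print(c[2])
for b in blobs(orange(im),200):
    w=cast(c,b,.012)
    r=cv2.minAreaRect((w*1000).astype(np.float32)); print(b.mean(0).round(),np.round(r[0]),np.round(r[1]),round(r[2]),cv2.contourArea(b))
for p in [(331,224),(281,178),(380,177),(282,272),(382,270)]: print(p,cast(c,p,.02).round(3))
a=cv2.resize(im[140:320,110:250],None,fx=4,fy=4,interpolation=2)[:, :]
a=cv2.resize(im[150:260,110:250],(560,440),interpolation=2); b=cv2.resize(im[255:315,130:250],(240,120)); d=cv2.resize(im[255:315,400:520],(240,120))
o=np.zeros((440,800,3),np.uint8);o[:,:560]=a;o[:120,560:]=b;o[150:270,560:]=d
cv2.imwrite("pics/z.png",o[:,:,::-1])
print(yaw(),R.from_rotvec(ctrl.get_state()["tool_rot"]).as_matrix().round(2))
```

```text
[0.23127915 0.01067108 1.28439446]
[160. 292.] [395. 336.] [55. 43.] 85 456.0
[425. 290.] [ 394. -220.] [68. 57.] 62 761.0
[481. 282.] [ 405. -340.] [42. 49.] 22 393.0
[624. 317.] [ 334. -634.] [ 67. 252.] 83 3282.5
[433. 213.] [ 557. -248.] [89. 20.] 10 325.5
[209. 209.] [571. 229.] [ 63. 168.] 85 1646.5
[148. 203.] [589. 362.] [ 64. 170.] 84 1653.0
[491. 201.] [ 586. -379.] [207.  79.] 6 2480.5
[369. 128.] [ 754. -117.] [20. 97.] 10 319.0
[600. 167.] [ 653. -637.] [260. 116.] 17 3645.5
[ 28. 152.] [710. 647.] [181. 102.] 8 961.5
(331, 224) [[ 0.534 -0.028]]
(281, 178) [[0.637 0.078]]
(380, 177) [[ 0.637 -0.136]]
(282, 272) [[0.431 0.076]]
(382, 270) [[ 0.433 -0.134]]
-1.3259608940486505 [[ 0.97  0.24 -0.  ]
 [ 0.24 -0.97  0.  ]
 [-0.   -0.   -1.  ]]
```

View pics/z.png

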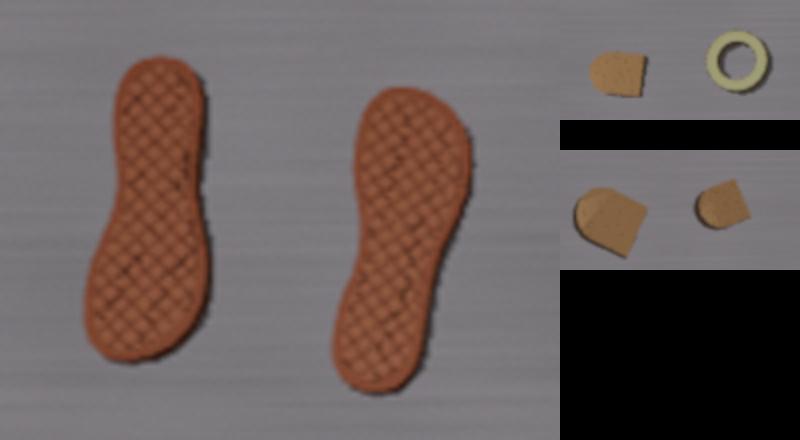

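The zoom shows the sole at image left (148,203) with its toe towards the robot and its toe tip on the outer-right side once turned, so it is the left sole. The sole at (210,210) has its toe towards the conveyor and its tip on the left, so it is the right sole. Both small wedges are clearly visible. I go above the tray first for a wrist view.

Units first: shifts go in shares of 800 mm and turns go in shares of pi rad. So 0.509 m is 0.6363, -0.03 m is -0.0375, 0.245 rad is 0.078.

Request:
drive_effector(motion=[0.6363, -0.615, -0.0375, 0.078, 1, 0.6363, -0.615, -0.0375, 0.078, 1, 0.6363, -0.615, -0.0375, 0.078, 1, 0.6363, -0.615, -0.0375, 0.078, 1, 0.6363, -0.615, -0.0375, 0.078, 1, 0.6363, -0.615, -0.0375, 0.078, 1, 0.6363, -0.615, -0.0375, 0.078, 1, 0.6363, -0.615, -0.0375, 0.078, 1, 0.6363, -0.615, -0.0375, 0.078, 1, 0.6363, -0.615, -0.0375, 0.078, 1, 0.6363, -0.615, -0.0375, 0.078, 1, 0.6363, -0.615, -0.0375, 0.078, 1, 0.6363, -0.615, -0.0375, 0.078, 1, 0.6363, -0.615, -0.0375, 0.078, 1, 0.6363, -0.615, -0.0375, 0.078, 1, 0.6363, -0.615, -0.0375, 0.078, 1, 0.6363, -0.615, -0.0375, 0.078, 1, 0.6363, -0.615, -0.0375, 0.078, 1])

```text
time: 1.9
position: [0.5313, -0.0323, 0.2522]
tool_rot: [3.14, -0.006, -0.002]
ft_force: [-0.4, -0.3, -1.3]
grip_width: 1.0
grip_force: 0.0
```

Run:
```python
from h import *
c=cam("wrist"); im=ctrl.get_image("wrist"); cv2.imwrite("pics/w1.png",im[:,:,::-1]); np.savez("w1.npz",K=c[0],A=c[1],o=c[2])
g=cv2.cvtColor(im,cv2.COLOR_RGB2GRAY)
for b in blobs((g<45).astype(np.uint8)*255,3000):
    r=cv2.minAreaRect((cast(c,b,.007)*1000).astype(np.float32)); print(b.mean(0).round(),r)
print(yaw())
```

```text
[542. 348.] ((342.1097106933594, -299.4349670410156), (145.67001342773438, 255.80319213867188), 1.3931301832199097)
[262. 415.] ((282.202392578125, -35.858154296875), (850.8800659179688, 272.01593017578125), 89.6807861328125)
[396. 327.] ((371.6382141113281, -115.47901153564453), (92.68821716308594, 207.0500030517578), 23.57187843322754)
[355. 225.] ((501.723876953125, -73.57569885253906), (82.93553161621094, 110.65559387207031), 89.81683349609375)
-1.5744717663740238
```

View pics/w1.png

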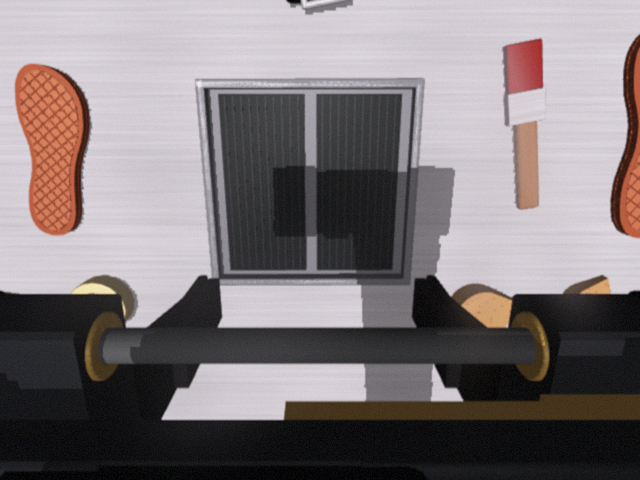

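The wrist view shows the tray at about (195–425, 78–283). The two dark mats lie at about x 219–306 and 317–404, rows 93–272, with light floor strips around them.

Create tray.py:
```python
from h import *
d=np.load("w1.npz"); c=(d["K"],d["A"],d["o"]); g=cv2.imread("pics/w1.png",0)
m=(g<95).astype(np.uint8); m[:85]=0;m[285:]=0;m[:,:200]=0;m[:,420:]=0
n,l,s,ce=cv2.connectedComponentsWithStats(m)
for i in range(1,n):
    if s[i,4]>5000:
        b=blobs((l==i).astype(np.uint8),100)[0]
        r=cv2.minAreaRect((cast(c,b,.007)*1000).astype(np.float32)); print(s[i],r)
```

```bash
python3 tray.py
```

```text
[  200    87   219   198 34211] ((532.5870361328125, -18.86602783203125), (235.9390106201172, 208.05587768554688), 89.75233459472656)
```

```bash
sed -i 's/g<95/g<t/; s/^m=/for t in (60,70,80):\n  m=/' tray.py
```

Create tray.py:
```python
from h import *
d=np.load("w1.npz"); c=(d["K"],d["A"],d["o"]); g=cv2.imread("pics/w1.png",0)
print(g[130,205:420:3]); print(g[85:285:4,260])
for t in (60,75):
  m=(g<t).astype(np.uint8); m[:85]=0;m[285:]=0;m[:,:213]=0;m[:,411:]=0;m[:,309:314]=0
  n,l,s,ce=cv2.connectedComponentsWithStats(m)
  for i in range(1,n):
    if s[i,4]>5000:
        b=blobs((l==i).astype(np.uint8),100)[0]
        r=cv2.minAreaRect((cast(c,b,.007)*1000).astype(np.float32)); print(s[i],r)
```

```bash
python3 tray.py
```

```text
[168  47  72 157 158 120  60  77  66  62  65  61  67  62  61  77  63  61
  56  65  68  65  65  74  66  67  73  63  73  63  61  80  66  88 160 160
 166 107  66  77  65  66  67  64  70  62  59  75  59  63  67  65  65  56
  56  71  55  58  59  57  61  58  53  63  50 120 156 153 124  64 168 157]
[197 120 140  64  66  68  70  66  65  67  65  63  62  63  65  63  63  59
  59  66  70  70  59  63  61  65  59  58  57  56  57  50  50  52  50  41
  49  45  45  44  46  41  50  42  42  45  61 119  53 153]
[  316    95    85   176 10388] ((536.9876708984375, -73.07735443115234), (183.83026123046875, 84.35846710205078), 0.12717659771442413)
[ 224  143   82  127 7884] ((515.1854248046875, 21.951452255249023), (83.05118560791016, 136.70945739746094), 89.80290222167969)
[  219    95    89   175 13606] ((538.0637817382812, 21.259265899658203), (85.3481216430664, 182.54469299316406), 89.82843017578125)
[  314    94    97   187 15003] ((531.8193359375, -80.21627807617188), (100.69204711914062, 196.84376525878906), 89.18451690673828)
```

To row units: -0.332 m is -0.415, 0.049 m is 0.0613.

Request:
drive_effector(motion=[0.0613, -0.415, 0, 0, 1, 0.0613, -0.415, 0, 0, 1, 0.0613, -0.415, 0, 0, 1, 0.0613, -0.415, 0, 0, 1, 0.0613, -0.415, 0, 0, 1, 0.0613, -0.415, 0, 0, 1, 0.0613, -0.415, 0, 0, 1, 0.0613, -0.415, 0, 0, 1, 0.0613, -0.415, 0, 0, 1])

```text
time: 2.85
position: [0.5812, 0.3015, 0.252]
tool_rot: [3.14, 0.0, -0.001]
ft_force: [-0.4, -0.5, -0.8]
grip_width: 1.0
grip_force: 0.0
```

Create sole.py:
```python
from h import *
import sys
def sole(c,b,zc):
    """centre (mid-length), heading to toe, waist mid; from outline cast at mid height"""
    w=cast(c,b,zc)*1000
    m=np.zeros((480,640),np.uint8)
    # fine metric raster of outline, 4 px/mm
    o=w.min(0)-5; P=((w-o)*4).round().astype(np.int32); sz=P.max(0)+20
    m=np.zeros((sz[1],sz[0]),np.uint8); cv2.fillPoly(m,[P],255)
    ys,xs=np.nonzero(m); pts=np.c_[xs,ys]/4+o
    r=cv2.minAreaRect(w.astype(np.float32)); box=cv2.boxPoints(r)
    e=[box[1]-box[0],box[2]-box[1]]; u=max(e,key=np.linalg.norm); u=u/np.linalg.norm(u); v=np.array([-u[1],u[0]])
    q=(pts-np.array(r[0]))@np.c_[u,v]
    if q[:,0].mean()<0: u,v,q=-u,-v,-q   # toe end is the bulkier
    wd=lambda x:q[abs(q[:,0]-x)<1,1]
    out={x:(round(wd(x).min(),1),round(wd(x).max(),1)) for x in(-70,-60,-12,0,40,60)}
    return np.array(r[0]),np.arctan2(u[1],u[0]),r[1],out
if __name__=="__main__":
    c=cam("wrist"); im=ctrl.get_image("wrist"); cv2.imwrite("pics/%s.png"%sys.argv[1],im[:,:,::-1])
    for b in blobs(orange(im),2500):
        print(b.mean(0).round(), b.min(0), b.max(0), sole(c,b,float(sys.argv[2])))
    print(ctrl.get_state()["position"],yaw())
```

```bash
python3 sole.py w2 0.006
```

```text
[380. 196.] [347 118] [420 276] (array([571.82952881, 231.77703857]), np.float32(-0.08438004), (64.47886657714844, 170.8247528076172), {-70: (np.float64(-13.6), np.float64(29.9)), -60: (np.float64(-15.8), np.float64(31.9)), -12: (np.float64(-19.4), np.float64(24.1)), 0: (np.float64(-22.5), np.float64(23.5)), 40: (np.float64(-32.3), np.float64(31.4)), 60: (np.float64(-29.1), np.float64(31.2))})
[252. 180.] [223  98] [283 261] (array([590.23028564, 365.98175049]), np.float32(3.0356846), (63.84708786010742, 171.24732971191406), {-70: (np.float64(-30.4), np.float64(13.5)), -60: (np.float64(-31.9), np.float64(16.3)), -12: (np.float64(-23.8), np.float64(19.9)), 0: (np.float64(-23.3), np.float64(23.2)), 40: (np.float64(-31.1), np.float64(31.3)), 60: (np.float64(-30.4), np.float64(28.4))})
[0.58178519 0.29998134 0.25213186] -1.5730763596852502
```

View pics/w2.png

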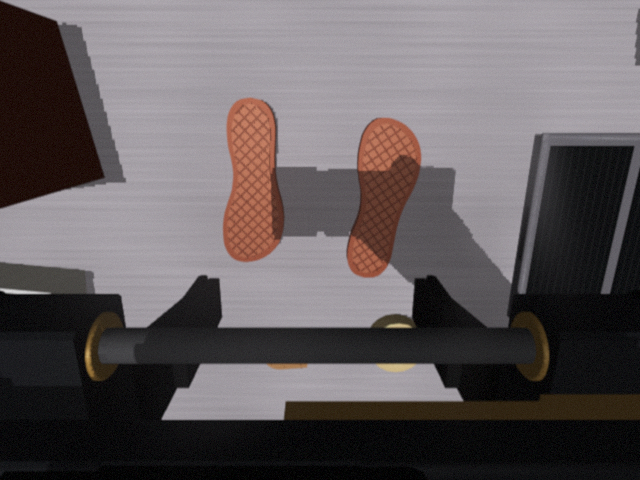

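Both soles measure true to size (171 x 64). The left one is at (252,180) with its toe towards the robot, the right one at (380,196). I refine the axes with the known heel and waist mid-lines.

Add to h.py:
```python
def fit(c,b,zc,side,th):
    """side +1 left, -1 right; th initial heading. Returns origin(mm), heading, waist grasp point"""
    w=cast(c,b,zc)*1000
    for _ in range(6):
        u=np.array([np.cos(th),np.sin(th)]); v=np.array([-u[1],u[0]])
        q=w@np.c_[u,v]; x0=(q[:,0].max()+q[:,0].min())/2; x=q[:,0]-x0
        def mid(a):
            s=[]
            for k in (-1,1):
                i=np.argsort(q[:,1]*k)[::-1]; i=[j for j in i if abs(x[j]-a)<3]; y=q[i,1]; cm=np.median(y[:max(2,len(y)//2)]); s.append(cm)
            return sum(s)/2
        h=np.mean([mid(-62),mid(-56)]); wa=mid(-12)-2.25*side
        th+=np.arctan2(wa-h,47); 
    yo=(h+wa)/2+ (wa-h)/47*35
    O=u*x0+v*wa
    return O,th,O+u*-12+v*2.25*side, np.ptp(q[:,0])
def small(im,amin=2500): return blobs(orange(im),amin)
```

Run:
```python
from h import *
c=cam("wrist"); im=cv2.imread("pics/w2.png")[:,:,::-1]; im=np.ascontiguousarray(im)
B=small(im)
for b,s,t in ((B[0],-1,-.15),(B[1],1,3.1)):
    O,th,G,L=fit(c,b,.006,s,t); print(O,th,G,L, "tool shift",totool(np.r_[G/1000-ctrl.get_state()["position"][:2],0]))
```

```text
[572.34566512 233.95045107] -0.1614296978248684 [560.14004182 233.65845823] 170.84815901645635 tool shift [-0.02149386  0.06637194  0.00013013]
[591.86724051 367.0066008 ] 3.1243278442435978 [603.82660825 364.54976881] 170.78389004118986 tool shift [ 0.02189413 -0.0646184  -0.0001268 ]
```

To row units: 0.248 m is 0.31, -0.0645 m is -0.0806, 0.015 rad is 0.0048.

Request:
drive_effector(motion=[0.0275, -0.0806, 0.05, 0.0048, 0.8, 0.0275, -0.0806, 0.1125, 0.0048, 0.8, 0.0275, -0.0806, 0.175, 0.0048, 0.8, 0.0275, -0.0806, 0.225, 0.0048, 0.8, 0.0275, -0.0806, 0.2625, 0.0048, 0.8, 0.0275, -0.0806, 0.2938, 0.0048, 0.8, 0.0275, -0.0806, 0.31, 0.0048, 0.8, 0.0275, -0.0806, 0.31, 0.0048, 0.8, 0.0275, -0.0806, 0.31, 0.0048, 0.8, 0.0275, -0.0806, 0.31, 0.0048, 0, 0.0275, -0.0806, 0.31, 0.0048, 0, 0.0275, -0.0806, 0.31, 0.0048, 0, 0.0275, -0.0806, 0.31, 0.0048, 0, 0.0275, -0.0806, 0.31, 0.0048, 0, 0.0275, -0.0806, 0.31, 0.0048, 0, 0.0275, -0.0806, 0.31, 0.0048, 0], clamp_n=25)

```text
time: 4.5
position: [0.6033, 0.3667, 0.005]
tool_rot: [-3.141, 0.024, -0.001]
ft_force: [-1.2, -0.7, 3.2]
grip_width: 0.495
grip_force: 24.5
```

Run:
```python
from h import *
s=ctrl.get_state(); print(s["joint_positions"].round(2), totool([.526-s["position"][0],.0235-s["position"][1],0]),s["position"],yaw(),R.from_rotvec(s["tool_rot"]).as_matrix().round(3))
```

```text
[-0.08  0.73 -0.72  1.48  0.51  1.12 -2.49] [-7.21409042e-02  3.44344994e-01 -5.28119765e-05] [0.60330738 0.36672202 0.00498177] -1.585824277997746 [[ 1.    -0.015  0.   ]
 [-0.015 -1.     0.   ]
 [ 0.    -0.    -1.   ]]
```

To row units: 0.344 m is 0.43, -0.12 m is -0.15, -2.7 rad is -0.8594.

Request:
drive_effector(motion=[0, 0, -0.05, 0, 0, 0, 0, -0.1125, 0, 0, -0.0125, 0.05, -0.15, -0.0477, 0, -0.025, 0.1, -0.15, -0.0955, 0, -0.0375, 0.15, -0.15, -0.1432, 0, -0.05, 0.2, -0.15, -0.191, 0, -0.0625, 0.25, -0.15, -0.2387, 0, -0.075, 0.3, -0.15, -0.2865, 0, -0.0875, 0.35, -0.15, -0.3342, 0, -0.09, 0.4, -0.15, -0.382, 0, -0.09, 0.43, -0.15, -0.4297, 0, -0.09, 0.43, -0.15, -0.4775, 0, -0.09, 0.43, -0.15, -0.5252, 0, -0.09, 0.43, -0.15, -0.573, 0, -0.09, 0.43, -0.15, -0.6207, 0, -0.09, 0.43, -0.15, -0.6685, 0, -0.09, 0.43, -0.15, -0.7162, 0, -0.09, 0.43, -0.15, -0.7639, 0, -0.09, 0.43, -0.15, -0.8117, 0, -0.09, 0.43, -0.15, -0.8594, 0])

```text
time: 6.5
position: [0.5256, 0.0236, 0.1241]
tool_rot: [-0.73, -3.055, -0.0]
ft_force: [-0.5, 0.1, -0.5]
grip_width: 0.495
grip_force: 24.5
```

Request:
drive_effector(motion=[0, 0, 0, -0.0477, 0, 0, 0, 0, -0.0955, 0, 0, 0, 0, -0.1461, 0, 0, 0, 0, -0.1461, 0, 0, 0, 0, -0.1461, 0, 0, 0, 0, -0.1461, 0])

```text
time: 7.1
position: [0.5258, 0.0237, 0.1244]
tool_rot: [-0.03, -3.141, 0.0]
ft_force: [-0.9, -0.3, 0.1]
grip_width: 0.504
grip_force: 24.5
```

Run:
```python
from h import *
c=cam("wrist"); im=ctrl.get_image("wrist"); cv2.imwrite("pics/w3.png",im[:,:,::-1])
s=ctrl.get_state(); print(s["joint_positions"].round(2),s["position"],yaw(),s["grip_width"])
```

```text
[ 1.04  0.46 -1.36  1.85  0.48  1.23  1.08] [0.52589349 0.02368088 0.12446126] 1.5523798101318282 0.5007763843138158
```

View pics/w3.png

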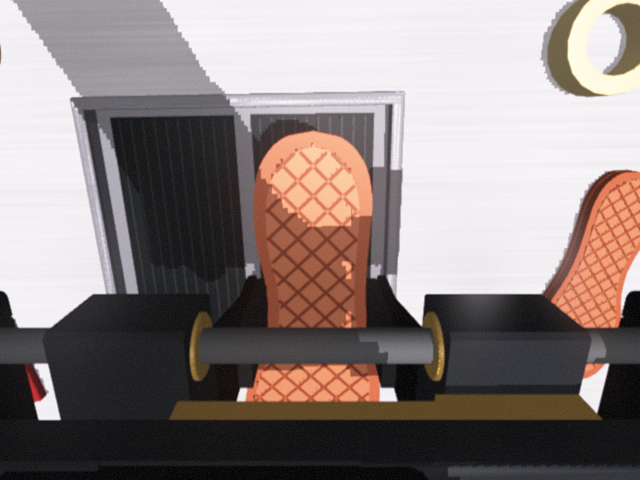

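The wrist view shows the sole held straight over the left mat, with its heel end at (312,135) and the mat visible at x 250–378. I lower it.

To row units: 0.111 m is 0.1388, 0.106 m is 0.1325, -0.02 rad is -0.0064.

Request:
drive_effector(motion=[0, 0, 0.05, -0.0064, 0, 0, 0, 0.0938, -0.0064, 0, 0, 0, 0.1188, -0.0064, 0, 0, 0, 0.1325, -0.0064, 0, 0, 0, 0.1388, -0.0064, 0, 0, 0, 0.1388, -0.0064, 0, 0, 0, 0.1388, -0.0064, 0])

```text
time: 7.85
position: [0.5269, 0.0238, 0.0146]
tool_rot: [-0.005, 3.14, -0.0]
ft_force: [0.2, -0.4, -0.7]
grip_width: 0.498
grip_force: 24.5
```

Run:
```python
from h import *
s=ctrl.get_state(); print(s["joint_positions"].round(2),s["position"],yaw())
```

```text
[ 0.89  0.58 -1.19  1.94  0.63  1.06  1.  ] [0.52686195 0.02382865 0.01457269] 1.574004037891769
```

To row units: -0.24 m is -0.3, -0.21 m is -0.2625.

Request:
drive_effector(motion=[0, 0, 0.0031, 0, 0, 0, 0, 0.0031, 0, 0, 0, 0, 0.0031, 0, 0, 0, 0, 0.0031, 0, 0.68, 0, 0, 0.0031, 0, 0.68, 0, 0, 0.0031, 0, 0.68, 0, 0, 0.0031, 0, 0.68, 0, 0, -0.025, 0, 0.68, 0, 0, -0.075, 0, 0.68, 0, 0, -0.1375, 0, 0.8, 0, 0, -0.2, 0, 0.8, 0, 0, -0.2625, 0, 0.8, 0, 0, -0.3, 0, 0.8, 0, 0, -0.3, 0, 0.8, 0, 0, -0.3, 0, 0.8])

```text
time: 9.35
position: [0.5259, 0.0235, 0.2536]
tool_rot: [-0.005, 3.141, -0.002]
ft_force: [-0.2, 0.2, 0.3]
grip_width: 0.803
grip_force: 0.0
```

Create chk.py:
```python
from h import *
import sys
c=cam("wrist"); im=ctrl.get_image("wrist"); cv2.imwrite("pics/%s.png"%sys.argv[1],im[:,:,::-1])
s=ctrl.get_state(); print(s["joint_positions"].round(2),s["position"],yaw())
for b in small(im,2500):
    if b[:,1].max()<300 and b[:,0].min()>3 and b[:,1].min()>0:
        for sd in (1,-1):
            w=cast(c,b,.013).mean(0)
            print(b.mean(0).round(),sd,fit(c,b,.013 if abs(w[1]+.026)<.1 else .006,sd,-.1))
```

```bash
python3 chk.py w4
```

```text
[ 1.1   0.24 -1.35  1.68  0.23  1.41  1.3 ] [0.52530693 0.02335704 0.25251926] 1.574161870795615
[515. 232.] 1 (array([567.79028762, 234.12529359]), np.float64(-0.26887954373700956), array([556.81917373, 239.48226661]), np.float64(158.7153730808671))
[515. 232.] -1 (array([568.36212644, 239.96253588]), np.float64(-0.16065085273956117), array([556.15673425, 239.66103715]), np.float64(157.4443705092238))
[314. 204.] 1 (array([539.90875722,  22.22371229]), np.float64(-0.0013971801526151825), array([527.91191258,  24.49047625]), np.float64(172.04120488853448))
[314. 204.] -1 (array([539.11109801,  27.83655571]), np.float64(0.09540550308499254), array([527.38000673,  24.45365795]), np.float64(171.25105081851206))
[59. 53.] 1 (array([nan, nan]), np.float64(nan), array([nan, nan]), np.float64(nan))
[59. 53.] -1 (array([nan, nan]), np.float64(nan), array([nan, nan]), np.float64(nan))
  return _methods._mean(a, axis=axis, dtype=dtype,
  ret = ret.dtype.type(ret / rcount)
```

View pics/w4.png

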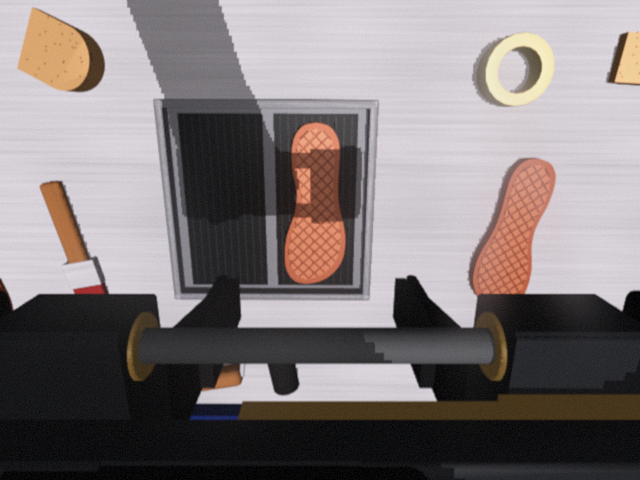

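The sole lies on the left mat (image 285–345 × 123–284), heel towards the robot. I check its centring against the mat edges in the same picture.

Run:
```python
from h import *
c=cam("wrist"); g=cv2.imread("pics/w4.png",0)
for x in (282,349): print(x,list(g[104:122,x]),list(g[276:298,x]))
for y in (120,140,250,280): print(y,list(g[y,166:186]),list(g[y,258:284]),list(g[y,345:374]))
```

```text
282 [np.uint8(162), np.uint8(160), np.uint8(158), np.uint8(151), np.uint8(145), np.uint8(158), np.uint8(165), np.uint8(163), np.uint8(149), np.uint8(116), np.uint8(75), np.uint8(63), np.uint8(67), np.uint8(63), np.uint8(65), np.uint8(67), np.uint8(64), np.uint8(66)] [np.uint8(47), np.uint8(45), np.uint8(44), np.uint8(50), np.uint8(47), np.uint8(43), np.uint8(47), np.uint8(49), np.uint8(76), np.uint8(120), np.uint8(132), np.uint8(116), np.uint8(78), np.uint8(54), np.uint8(47), np.uint8(51), np.uint8(50), np.uint8(85), np.uint8(131), np.uint8(154), np.uint8(153), np.uint8(143)]
349 [np.uint8(176), np.uint8(180), np.uint8(183), np.uint8(170), np.uint8(158), np.uint8(161), np.uint8(167), np.uint8(166), np.uint8(164), np.uint8(142), np.uint8(91), np.uint8(73), np.uint8(75), np.uint8(73), np.uint8(76), np.uint8(74), np.uint8(73), np.uint8(75)] [np.uint8(49), np.uint8(50), np.uint8(46), np.uint8(47), np.uint8(46), np.uint8(48), np.uint8(44), np.uint8(59), np.uint8(73), np.uint8(116), np.uint8(136), np.uint8(130), np.uint8(91), np.uint8(59), np.uint8(47), np.uint8(53), np.uint8(56), np.uint8
[... 3723 characters left out ...]
np.uint8(37), np.uint8(42), np.uint8(74), np.uint8(126), np.uint8(143), np.uint8(137), np.uint8(136), np.uint8(133), np.uint8(136), np.uint8(136), np.uint8(138), np.uint8(139), np.uint8(127), np.uint8(78), np.uint8(46), np.uint8(40), np.uint8(39), np.uint8(47), np.uint8(56)] [np.uint8(46), np.uint8(49), np.uint8(61), np.uint8(47), np.uint8(46), np.uint8(49), np.uint8(49), np.uint8(74), np.uint8(126), np.uint8(141), np.uint8(142), np.uint8(144), np.uint8(143), np.uint8(145), np.uint8(134), np.uint8(96), np.uint8(68), np.uint8(68), np.uint8(119), np.uint8(143), np.uint8(155), np.uint8(160), np.uint8(163), np.uint8(143), np.uint8(138), np.uint8(170), np.uint8(205), np.uint8(208), np.uint8(208)]
```

Run:
```python
from h import *
c=cam("wrist"); f=lambda *p:(cast(c,p,.007)*1000).round(1).tolist()
print("xends",f((282,113.2),(349,113.6),(282,284.5),(349,284.5)))
print("y R",f((357.3,120),(353.2,250),(352.4,280)),"L",f((273.2,120),(274.2,140),(277,250),(277.9,280)))
print("other mat inner",f((262,120),(266.2,250),(267.2,280)))
```

```text
xends [[444.6, -10.5], [444.7, 55.9], [628.8, -14.4], [628.5, 60.9]]
y R [[450.8, 64.3], [587.5, 64.4], [623.0, 64.5]] L [[451.1, -19.4], [470.5, -18.9], [587.8, -19.0], [623.4, -18.9]]
other mat inner [[451.1, -30.5], [587.9, -30.8], [623.4, -30.9]]
```

The left sole is within 2 mm and 0.01 rad of its mat's centre. Next I pick the right sole, correcting for the small biases found.

To row units: 0.2475 m is 0.3094, 0.211 m is 0.2638, 0.164 rad is 0.0522.

Request:
drive_effector(motion=[-0.0446, 0.2638, 0, 0.0522, 0.8, -0.0446, 0.2638, 0, 0.0522, 0.8, -0.0446, 0.2638, 0, 0.0522, 0.8, -0.0446, 0.2638, 0.025, 0.0522, 0.8, -0.0446, 0.2638, 0.0875, 0.0522, 0.8, -0.0446, 0.2638, 0.15, 0.0522, 0.8, -0.0446, 0.2638, 0.2063, 0.0522, 0.8, -0.0446, 0.2638, 0.25, 0.0522, 0.8, -0.0446, 0.2638, 0.2813, 0.0522, 0.8, -0.0446, 0.2638, 0.3, 0.0522, 0.8, -0.0446, 0.2638, 0.3094, 0.0522, 0.8, -0.0446, 0.2638, 0.3094, 0.0522, 0.8, -0.0446, 0.2638, 0.3094, 0.0522, 0.8, -0.0446, 0.2638, 0.3094, 0.0522, 0, -0.0446, 0.2638, 0.3094, 0.0522, 0, -0.0446, 0.2638, 0.3094, 0.0522, 0, -0.0446, 0.2638, 0.3094, 0.0522, 0, -0.0446, 0.2638, 0.3094, 0.0522, 0, -0.0446, 0.2638, 0.3094, 0.0522, 0])

```text
time: 11.3
position: [0.5612, 0.2349, 0.0064]
tool_rot: [0.252, 3.131, 0.0]
ft_force: [-0.0, -1.1, 2.1]
grip_width: 0.502
grip_force: 24.4
```

Run:
```python
from h import *
s=ctrl.get_state(); print(s["joint_positions"].round(2),s["position"],yaw(),totool([.525-.5607,-.0758-.2344,0]))
```

```text
[ 0.33  0.66 -1.01  1.75  0.63  1.09  0.53] [0.56117629 0.23485816 0.00638499] 1.4101865039306385 [-1.43667210e-02 -3.11916859e-01 -1.57360168e-05]
```

To row units: -0.312 m is -0.39, -0.29 m is -0.3625, -0.161 rad is -0.0512.

Request:
drive_effector(motion=[0, 0, -0.05, 0, 0, 0, 0, -0.1, 0, 0, -0.018, -0.05, -0.125, -0.0318, 0, -0.018, -0.1125, -0.125, -0.0512, 0, -0.018, -0.175, -0.125, -0.0512, 0, -0.018, -0.2375, -0.125, -0.0512, 0, -0.018, -0.3, -0.125, -0.0512, 0, -0.018, -0.3625, -0.125, -0.0512, 0, -0.018, -0.39, -0.125, -0.0512, 0, -0.018, -0.39, -0.125, -0.0512, 0, -0.018, -0.39, -0.125, -0.0512, 0, -0.018, -0.39, -0.125, -0.0512, 0])

```text
time: 12.5
position: [0.5253, -0.0736, 0.1061]
tool_rot: [-0.005, 3.141, 0.001]
ft_force: [-0.4, 0.6, -0.6]
grip_width: 0.503
grip_force: 24.4
```

Run:
```python
from h import *
s=ctrl.get_state(); print(s["joint_positions"].round(2),s["position"],yaw())
```

```text
[ 1.15  0.43 -1.25  1.86  0.44  1.18  1.32] [ 0.52531392 -0.07363213  0.1061109 ] 1.5738370170090799
```

To row units: 0.09 m is 0.1125, 0.085 m is 0.1063, 0.003 rad is 0.001.

Request:
drive_effector(motion=[0, 0, 0.05, 0.001, 0, 0, 0, 0.0875, 0.001, 0, 0, 0, 0.1063, 0.001, 0, 0, 0, 0.1125, 0.001, 0, 0, 0, 0.1125, 0.001, 0, 0, 0, 0.1125, 0.001, 0])

```text
time: 13.1
position: [0.5265, -0.075, 0.0173]
tool_rot: [0.003, 3.139, -0.0]
ft_force: [-0.3, 0.7, -0.8]
grip_width: 0.498
grip_force: 24.4
```

Request:
drive_effector(motion=[0, 0, 0, 0, 0])

```text
time: 13.2
position: [0.5264, -0.0755, 0.0173]
tool_rot: [0.004, 3.139, -0.001]
ft_force: [0.5, -0.4, -0.9]
grip_width: 0.505
grip_force: 24.4
```

To row units: -0.235 m is -0.2938, 0.001 m is 0.0013.

Request:
drive_effector(motion=[0.0013, 0, 0.0025, 0, 0, 0.0013, 0, 0.0056, 0, 0, 0.0013, 0, 0.0056, 0, 0, 0.0013, 0, 0.0056, 0, 0, 0.0013, 0, 0.0056, 0, 0.68, 0.0013, 0, 0.0056, 0, 0.68, 0.0013, 0, 0.0056, 0, 0.68, 0.0013, 0, 0.0056, 0, 0.68, 0.0013, 0, -0.025, 0, 0.68, 0.0013, 0, -0.075, 0, 0.68, 0.0013, 0, -0.1375, 0, 0.8, 0.0013, 0, -0.2, 0, 0.8, 0.0013, -0.05, -0.2625, 0, 0.8, 0.0013, -0.05, -0.2938, 0, 0.8, 0.0013, -0.05, -0.2938, 0, 0.8, 0.0013, -0.05, -0.2938, 0, 0.8])

```text
time: 14.8
position: [0.5244, -0.1156, 0.2513]
tool_rot: [0.005, 3.141, -0.001]
ft_force: [-0.2, 0.7, -0.8]
grip_width: 0.799
grip_force: 0.0
```

Run:
```python
from h import *
c=cam("wrist"); im=ctrl.get_image("wrist"); cv2.imwrite("pics/w5.png",im[:,:,::-1]); np.savez("w5.npz",K=c[0],A=c[1],o=c[2])
print(ctrl.get_state()["position"],yaw())
g=im.copy()
for b in small(im,400):
    w=cast(c,b,.013).mean(0); print(b.mean(0).round(),b.min(0),b.max(0),w.round(3))
    if len(b)>250 and abs(w[1]+.026)<.1: print(fit(c,b,.013,1 if w[1]>-.026 else -1,0))
```

```text
[ 0.52369106 -0.11513465  0.25026654] 1.568604487565913
[442. 409.] [238 395] [639 418] [0.791 0.038]
(array([nan, nan]), np.float64(nan), array([nan, nan]), np.float64(nan))
[317. 384.] [277 370] [359 398] [ 0.755 -0.115]
[494. 346.] [476 313] [507 380] [0.704 0.091]
[138. 349.] [127 312] [157 380] [ 0.706 -0.323]
[193. 225.] [173 185] [213 265] [ 0.557 -0.245]
[ 73. 229.] [ 20 155] [124 294] [ 0.563 -0.373]
[449. 205.] [413 123] [480 285] [0.538 0.023]
(array([539.92697608,  22.94747106]), np.float64(-0.004994971676591042), array([527.93836442,  25.2573824 ]), np.float64(172.39741448050762))
[358. 203.] [326 120] [387 283] [ 0.535 -0.072]
(array([537.05048543, -72.00765307]), np.float64(-0.0007305136146567041), array([525.04857178, -74.24742282]), np.float64(172.85741861819758))
[81. 73.] [48 45] [112 104] [ 0.407 -0.338]
[203.  56.] [163  11] [244  93] [ 0.393 -0.22 ]
  return _methods._mean(a, axis=axis, dtype=dtype,
  ret = ret.dtype.type(ret / rcount)
```

View pics/w5.png

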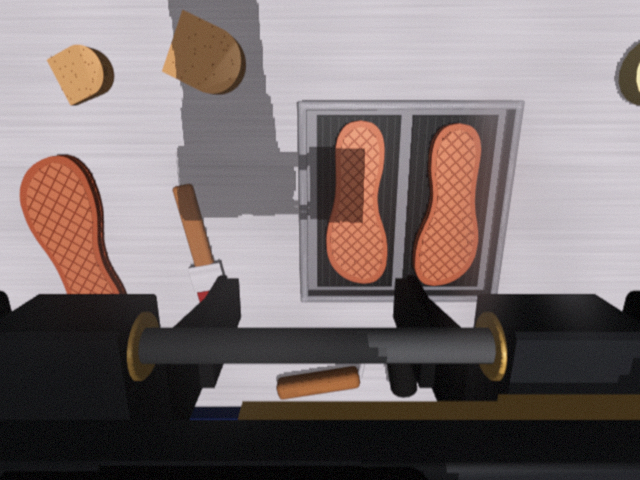

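Both soles lie on their mats, right at (358,203) and left at (449,205), each within 2 mm and straight. The wedge at (81,73) has its thin end towards image lower-left. I go above it, turned to match.

Units first: shifts go in shares of 800 mm and turns go in shares of pi rad. So -0.215 m is -0.2688, 0.104 m is 0.13, 1.05 rad is 0.3342.

Request:
drive_effector(motion=[0.13, -0.2688, 0.0375, 0.0477, 0.8, 0.13, -0.2688, 0.0375, 0.0955, 0.8, 0.13, -0.2688, 0.0375, 0.1432, 0.8, 0.13, -0.2688, 0.0375, 0.191, 0.8, 0.13, -0.2688, 0.0375, 0.2387, 0.8, 0.13, -0.2688, 0.0375, 0.2865, 0.8, 0.13, -0.2688, 0.0375, 0.3342, 0.8, 0.13, -0.2688, 0.0375, 0.3342, 0.8, 0.13, -0.2688, 0.0375, 0.3342, 0.8, 0.13, -0.2688, 0.0375, 0.3342, 0.8])

```text
time: 15.85
position: [0.4197, -0.3294, 0.2205]
tool_rot: [-1.572, -2.719, -0.0]
ft_force: [-0.4, -0.8, 0.5]
grip_width: 0.799
grip_force: 0.0
```

Create wedge.py:
```python
from h import *
import sys
c=cam("wrist"); im=ctrl.get_image("wrist"); cv2.imwrite("pics/%s.png"%sys.argv[1],im[:,:,::-1])
p=ctrl.get_state()["position"]; print(p,yaw())
for b in small(im,800):
    w=cast(c,b,.0)*1000; r=cv2.minAreaRect(w.astype(np.float32)); print(b.mean(0).round(),b.min(0),b.max(0),r)
    if len(sys.argv)>2 and np.hypot(*(b.mean(0)-eval(sys.argv[2])))<25:
        ap=cv2.approxPolyDP(b.reshape(-1,1,2),4,True)[:,0]; print(ap.tolist(), cast(c,ap,.01).round(4).tolist())
```

```bash
python3 wedge.py w6
```

```text
[ 0.41973924 -0.32958557  0.2206257 ] 0.521468290987639
[449. 303.] [417 277] [476 327] ((596.972412109375, -351.43572998046875), (29.814361572265625, 87.2305908203125), 77.11720275878906)
[376. 291.] [343 260] [412 327] ((523.10693359375, -388.65057373046875), (68.53881072998047, 80.76409149169922), 17.08823013305664)
[299. 206.] [274 176] [322 230] ((406.9035339355469, -340.47821044921875), (45.04774856567383, 51.935054779052734), 20.098615646362305)
[353.  80.] [304  38] [395 130] ((395.3834533691406, -215.19265747070312), (74.79721069335938, 59.8376350402832), 64.44071960449219)
[596.  27.] [525   0] [639  79] ((553.3421630859375, -87.5824966430664), (112.77926635742188, 63.510772705078125), 29.91368865966797)
```

View pics/w6.png

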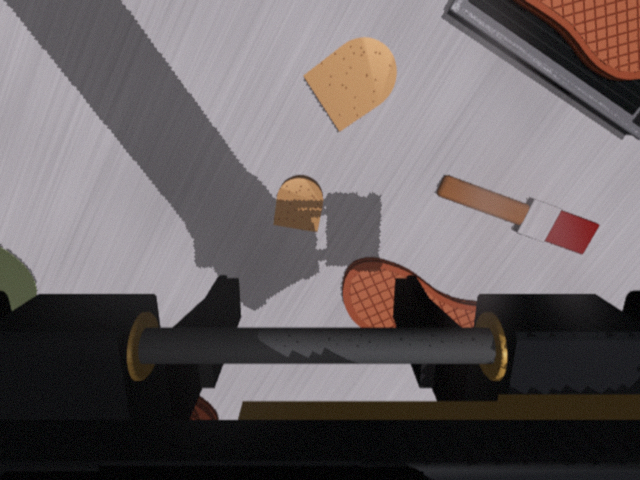

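The small wedge is at (299,206), with its round end up and its thin edge at the bottom (about row 228). I refine it from the thin edge's corners at 10 mm height.

```bash
sed -i 's/c=cam("wrist"); im=.*/c=cam("wrist"); im=np.ascontiguousarray(cv2.imread("pics\/%s.png"%sys.argv[1])[:,:,::-1])/' wedge.py; python3 wedge.py w6 '(299,206)' | tail -4
```

Run:
```python
import cv2; im=cv2.imread("pics/w6.png")[165:240,255:335]; cv2.imwrite("pics/w6z.png",cv2.resize(im,(640,600),interpolation=cv2.INTER_NEAREST))
```

```text
[299. 206.] [274 176] [322 230] ((406.9615783691406, -340.74761962890625), (45.06820297241211, 51.961830139160156), 20.053810119628906)
[[287, 180], [277, 196], [274, 223], [316, 230], [320, 189], [305, 177]] [[0.3857, -0.3253], [0.3848, -0.3437], [0.3949, -0.3688], [0.4342, -0.3545], [0.4172, -0.3172], [0.3991, -0.3143]]
[353.  80.] [304  38] [395 130] ((395.529541015625, -215.40081787109375), (74.82369995117188, 59.85926055908203), 64.3979721069336)
[596.  27.] [525   0] [639  79] ((553.6442260742188, -87.86174774169922), (112.83516693115234, 63.53144073486328), 29.871261596679688)
```

View pics/w6z.png

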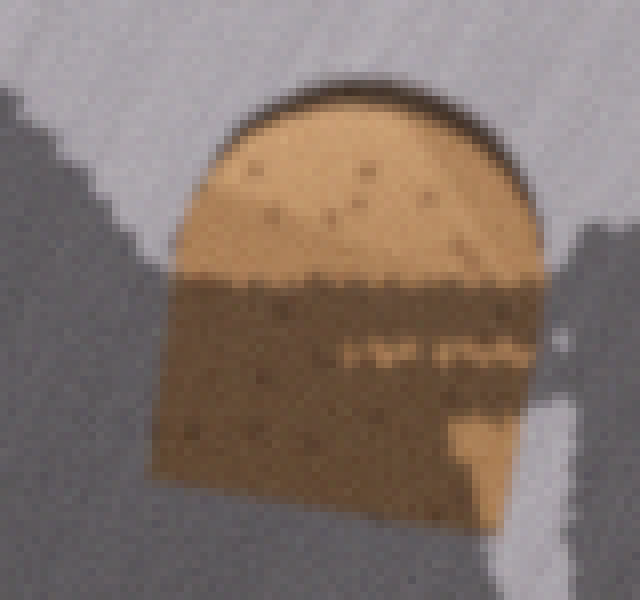

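Run:
```python
from h import *
c=cam("wrist"); M=cast(c,[(273.5,224.1),(317,231.1)],.01)*1000; T=cast(c,[(300.1,177.8)],.022)[0]*1000; B=cast(c,[(299.5,175)],0)[0]*1000
e=M[1]-M[0]; u=np.array([e[1],-e[0]])/np.linalg.norm(e); m=M.mean(0)
print(M,np.linalg.norm(e),np.arctan2(*u[::-1]),(m-T)@u,(m-B)@u)
G=m-20*u; p=ctrl.get_state()["position"]; print(G,totool([*(G/1000-p[:2]),0]),p,yaw())
```

```text
[[ 395.02916209 -370.05207836]
 [ 435.60886683 -354.97147955]] 43.29130278853257 -1.2149842437006297 51.200220888803145 50.32163323973693
[ 408.35198051 -343.76450081] [-6.62178466e-03 -1.69370461e-02 -4.12087407e-07] [ 0.41973924 -0.32958557  0.2206257 ] 0.521468290987639
```

To row units: 0.216 m is 0.27, -0.017 m is -0.0213, 0.168 rad is 0.0535.

Request:
drive_effector(motion=[-0.0083, -0.0213, 0.05, 0.0477, 0.8, -0.0083, -0.0213, 0.1125, 0.0535, 0.8, -0.0083, -0.0213, 0.175, 0.0535, 0.8, -0.0083, -0.0213, 0.225, 0.0535, 0.8, -0.0083, -0.0213, 0.2563, 0.0535, 0.8, -0.0083, -0.0213, 0.27, 0.0535, 0.8, -0.0083, -0.0213, 0.27, 0.0535, 0.8, -0.0083, -0.0213, 0.27, 0.0535, 0.8, -0.0083, -0.0213, 0.27, 0.0535, 0, -0.0083, -0.0213, 0.27, 0.0535, 0, -0.0083, -0.0213, 0.27, 0.0535, 0, -0.0083, -0.0213, 0.27, 0.0535, 0, -0.0083, -0.0213, 0.27, 0.0535, 0, -0.0083, -0.0213, 0.27, 0.0535, 0], clamp_n=12)

```text
time: 17.3
position: [0.4083, -0.3447, 0.0055]
tool_rot: [1.8, 2.574, -0.001]
ft_force: [-1.0, 0.3, 4.0]
grip_width: 0.505
grip_force: 12.0
```

Run:
```python
from h import *
s=ctrl.get_state(); p=s["position"]; print(s["joint_positions"].round(2),p,yaw(),totool([.4854-p[0],-.0727-p[1],0]))
```

```text
[ 1.43  0.45 -0.91  1.93  0.44  0.97  0.66] [ 0.40825972 -0.34472853  0.00548727] 0.3501554655051643 [ 2.29059103e-01  1.65777071e-01 -1.85894715e-04]
```

To row units: 0.229 m is 0.2863, 0.166 m is 0.2075, -1.22 rad is -0.3883.

Request:
drive_effector(motion=[0, 0, -0.05, 0, 0, 0, 0, -0.1125, 0, 0, 0.0313, 0.0225, -0.15, -0.0477, 0, 0.0625, 0.045, -0.15, -0.0955, 0, 0.1063, 0.075, -0.15, -0.1432, 0, 0.15, 0.1088, -0.15, -0.191, 0, 0.1938, 0.14, -0.15, -0.2387, 0, 0.2375, 0.1725, -0.15, -0.2865, 0, 0.2863, 0.2075, -0.15, -0.3342, 0, 0.2863, 0.2075, -0.15, -0.382, 0, 0.2863, 0.2075, -0.15, -0.3883, 0, 0.2863, 0.2075, -0.15, -0.3883, 0, 0.2863, 0.2075, -0.15, -0.3883, 0, 0.2863, 0.2075, -0.15, -0.3883, 0, 0.2863, 0.2075, -0.15, -0.3883, 0])

```text
time: 18.8
position: [0.4853, -0.0733, 0.125]
tool_rot: [-0.005, -3.141, 0.0]
ft_force: [-1.1, -0.4, -0.7]
grip_width: 0.505
grip_force: 12.0
```

Run:
```python
from h import *
c=cam("wrist"); im=ctrl.get_image("wrist"); cv2.imwrite("pics/w7.png",im[:,:,::-1])
s=ctrl.get_state(); p=s["position"]; print(s["joint_positions"].round(2),p,yaw(),totool([.4854-p[0],-.0727-p[1],0]))
```

```text
[ 1.3   0.27 -1.33  1.93  0.29  1.16  1.43] [ 0.48533336 -0.07308486  0.12500704] 1.5681721614246975 [-6.56337278e-05  3.85030041e-04 -8.78781597e-08]
```

View pics/w7.png

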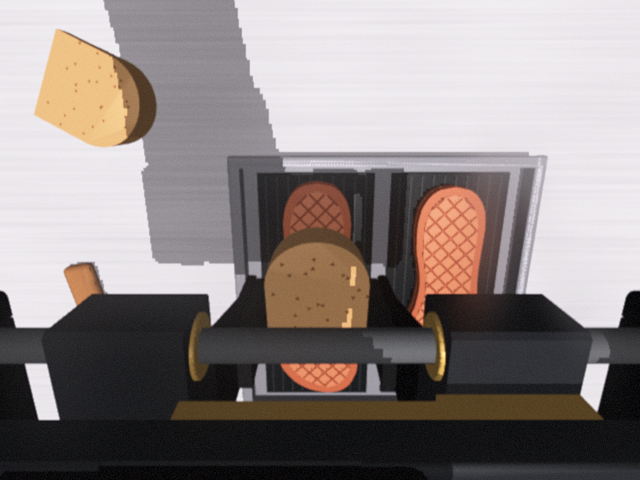

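The wedge is held centred over the right heel. Its round tip is at (317,229) and the heel back at about (317,183). I check the overhang by ray casting.

Run:
```python
from h import *
c=cam("wrist"); im=cv2.imread("pics/w7.png")[:,:,::-1]
print(im[222:236,317].tolist()); print(im[176:192,317].tolist())
z=ctrl.get_state()["position"][2]-.0055
for r in (228,229,230): print(r,cast(c,[(317,r)],z+.022),cast(c,[(317,r)],z))
for r in (181,182,183): print(r,cast(c,[(317,r)],.007),cast(c,[(317,r)],.019))
```

```text
[[149, 91, 69], [150, 89, 67], [150, 88, 66], [146, 86, 63], [138, 82, 62], [114, 77, 57], [94, 67, 49], [90, 63, 44], [90, 66, 45], [90, 62, 45], [92, 69, 46], [94, 70, 46], [92, 65, 46], [91, 63, 43]]
[[47, 44, 49], [51, 45, 49], [46, 41, 43], [55, 50, 51], [67, 49, 43], [82, 50, 41], [98, 59, 50], [114, 68, 54], [134, 78, 60], [138, 80, 64], [138, 81, 62], [135, 78, 60], [137, 77, 63], [133, 76, 60], [136, 80, 63], [148, 93, 72]]
228 [[ 0.44827128 -0.07178052]] [[ 0.4545482  -0.07179089]]
229 [[ 0.448671   -0.07178137]] [[ 0.45500839 -0.07179187]]
230 [[ 0.44907133 -0.07178222]] [[ 0.45546927 -0.07179285]]
181 [[ 0.45175596 -0.07176975]] [[ 0.4498279  -0.07176728]]
182 [[ 0.45247333 -0.07177128]] [[ 0.45051452 -0.07176874]]
183 [[ 0.45319175 -0.0717728 ]] [[ 0.45120215 -0.0717702 ]]
```

To row units: 0.097 m is 0.1213, 0.0018 m is 0.0023.

Request:
drive_effector(motion=[0.0023, 0, 0.05, 0, 0, 0.0023, 0, 0.0875, 0, 0, 0.0023, 0, 0.1063, 0, 0, 0.0023, 0, 0.1163, 0, 0, 0.0023, 0, 0.1213, 0, 0, 0.0023, 0, 0.1213, 0, 0, 0.0023, 0, 0.1213, 0, 0])

```text
time: 19.55
position: [0.4846, -0.0725, 0.029]
tool_rot: [0.001, 3.14, -0.001]
ft_force: [-0.2, 0.0, 0.3]
grip_width: 0.507
grip_force: 12.0
```

To row units: -0.21 m is -0.2625, 0.004 m is 0.005.

Request:
drive_effector(motion=[0.0013, 0, 0.0025, 0, 0, 0.0013, 0, 0.005, 0, 0, 0.0013, 0, 0.005, 0, 0, 0.0013, 0, 0.005, 0, 0, 0.0013, 0, 0.005, 0, 0.66, 0.0013, 0, 0.005, 0, 0.66, 0.0013, 0, 0.005, 0, 0.66, 0.0013, 0, 0.005, 0, 0.66, 0.0013, 0, -0.025, 0, 0.66, 0.0013, 0, -0.075, 0, 0.66, 0.0013, 0, -0.1375, 0, 0.8, 0.0013, 0, -0.2, 0, 0.8, 0.0013, 0, -0.2625, 0, 0.8, 0.0013, 0, -0.2625, 0, 0.8, 0.0013, 0, -0.2625, 0, 0.8])

```text
time: 21.05
position: [0.4831, -0.0728, 0.2388]
tool_rot: [0.002, 3.14, -0.005]
ft_force: [0.4, 0.0, -0.3]
grip_width: 0.796
grip_force: 0.0
```

Run:
```python
from h import *
c=cam("wrist"); im=ctrl.get_image("wrist"); np.savez("w8.npz",K=c[0],A=c[1],o=c[2]); cv2.imwrite("pics/w8.png",im[:,:,::-1])
print(ctrl.get_state()["position"],yaw())
cv2.imwrite("pics/w8z.png",cv2.resize(im[130:280,220:420],(800,600),interpolation=cv2.INTER_CUBIC)[:,:,::-1])
```

```text
[ 0.48216108 -0.07268222  0.23750391] 1.5697347121760068
```

View pics/w8z.png

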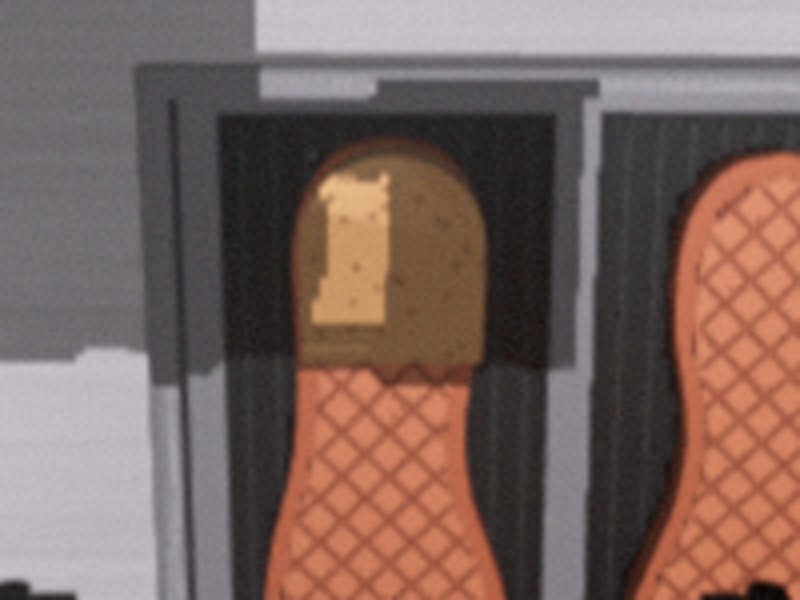

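The zoom shows the wedge flush and centred on the right heel to within about 1 mm. On to the second wedge.

To row units: 0.409 m is 0.5113, 0.082 m is 0.1025, 1.69 rad is 0.5379.

Request:
drive_effector(motion=[0.0125, 0.0625, 0.025, 0.0477, 0.8, 0.025, 0.125, 0.025, 0.0955, 0.8, 0.0375, 0.175, 0.025, 0.1432, 0.8, 0.05, 0.225, 0.025, 0.191, 0.8, 0.0625, 0.275, 0.025, 0.2387, 0.8, 0.075, 0.325, 0.025, 0.2865, 0.8, 0.0875, 0.375, 0.025, 0.3342, 0.8, 0.1, 0.425, 0.025, 0.382, 0.8, 0.1025, 0.475, 0.025, 0.4297, 0.8, 0.1025, 0.5113, 0.025, 0.4775, 0.8, 0.1025, 0.5113, 0.025, 0.5252, 0.8, 0.1025, 0.5113, 0.025, 0.5379, 0.8, 0.1025, 0.5113, 0.025, 0.5379, 0.8, 0.1025, 0.5113, 0.025, 0.5379, 0.8, 0.1025, 0.5113, 0.025, 0.5379, 0.8])

```text
time: 22.6
position: [0.3993, 0.3366, 0.2157]
tool_rot: [-2.347, -2.085, 0.006]
ft_force: [-0.3, -0.2, 1.1]
grip_width: 0.802
grip_force: 0.0
```

Run:
```python
from h import *
c=cam("wrist"); im=ctrl.get_image("wrist"); np.savez("w9.npz",K=c[0],A=c[1],o=c[2]); cv2.imwrite("pics/w9.png",im[:,:,::-1])
s=ctrl.get_state();print(s["position"],yaw(),s["joint_positions"].round(2))
for b in small(im,800):
    print(b.mean(0).round(),cast(c,b,.01).mean(0))
    if abs(b.mean(0)-[317,210]).max()<90: x,y=b.mean(0).astype(int)-[40,37]; print(x,y); cv2.imwrite("pics/w9z.png",cv2.resize(im[y:y+75,x:x+80],(640,600),interpolation=cv2.INTER_NEAREST)[:,:,::-1])
```

```text
[0.39969469 0.33637496 0.21607228] -0.11567729804280906 [ 0.36  0.21 -1.22  1.74  0.2   1.34 -1.02]
[314. 204.] [0.39571707 0.33517398]
273 166
```

View pics/w9z.png

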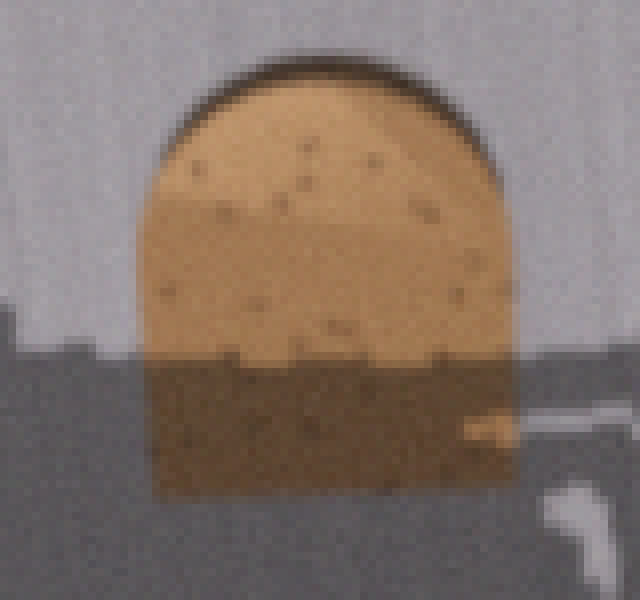

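The wedge is almost aligned, with its thin edge corners at about (291.9,228.0) and (337.5,226.1) and its round tip at (312,175).

Run:
```python
from h import *
c=cam("wrist"); M=cast(c,[(291.9,228.),(337.5,226.1)],.01)*1000; T=cast(c,[(311.9,175.3)],.022)[0]*1000; B=cast(c,[(311.3,172.4)],0)[0]*1000
e=M[1]-M[0]; u=np.array([e[1],-e[0]])/np.linalg.norm(e); m=M.mean(0)
print(np.linalg.norm(e),np.arctan2(*u[::-1]),(m-T)@u,(m-B)@u)
G=m-20*u; p=ctrl.get_state()["position"]; print(G,totool([*(G/1000-p[:2]),0]),p,yaw())
```

```text
44.36484634866732 -1.64183967909385 52.15766582863351 51.68945363570169
[395.99627991 332.08168236] [-4.69142654e-03 -3.17814954e-03  1.84530764e-05] [0.39969469 0.33637496 0.21607228] -0.11567729804280906
```

To row units: 0.2105 m is 0.2631, 0.045 m is 0.0563, -0.045 rad is -0.0143.

Request:
drive_effector(motion=[-0.0059, -0.004, 0.0563, -0.0143, 0.8, -0.0059, -0.004, 0.1125, -0.0143, 0.8, -0.0059, -0.004, 0.1688, -0.0143, 0.8, -0.0059, -0.004, 0.2188, -0.0143, 0.8, -0.0059, -0.004, 0.25, -0.0143, 0.8, -0.0059, -0.004, 0.2631, -0.0143, 0.8, -0.0059, -0.004, 0.2631, -0.0143, 0.8, -0.0059, -0.004, 0.2631, -0.0143, 0.8, -0.0059, -0.004, 0.2631, -0.0143, 0, -0.0059, -0.004, 0.2631, -0.0143, 0, -0.0059, -0.004, 0.2631, -0.0143, 0, -0.0059, -0.004, 0.2631, -0.0143, 0, -0.0059, -0.004, 0.2631, -0.0143, 0, -0.0059, -0.004, 0.2631, -0.0143, 0], clamp_n=12)

```text
time: 24.05
position: [0.3974, 0.3324, 0.0079]
tool_rot: [2.302, 2.137, 0.0]
ft_force: [-0.3, -1.3, 4.6]
grip_width: 0.506
grip_force: 12.0
```

Run:
```python
from h import *
s=ctrl.get_state(); p=s["position"]; print(s["joint_positions"].round(2),p,yaw(),totool([.4875-p[0],.0218-p[1],0]))
```

```text
[ 0.14  0.47 -1.04  1.97  0.49  0.98 -1.2 ] [0.39738788 0.33243966 0.0079013 ] -0.07472527380915833 [-3.03045374e-01  1.13051669e-01  1.28872835e-04]
```

To row units: -0.303 m is -0.3788, -0.27 m is -0.3375, -1.645 rad is -0.5236.

Request:
drive_effector(motion=[0, 0, -0.05, 0, 0, 0, 0, -0.1125, 0, 0, -0.0375, 0.0138, -0.15, -0.0477, 0, -0.075, 0.0275, -0.15, -0.0955, 0, -0.1125, 0.0413, -0.15, -0.1432, 0, -0.15, 0.0563, -0.15, -0.191, 0, -0.1875, 0.07, -0.15, -0.2387, 0, -0.225, 0.0838, -0.15, -0.2865, 0, -0.2625, 0.0975, -0.15, -0.3342, 0, -0.3, 0.1125, -0.15, -0.382, 0, -0.3375, 0.125, -0.15, -0.4297, 0, -0.3788, 0.1413, -0.15, -0.4775, 0, -0.3788, 0.1413, -0.15, -0.5236, 0, -0.3788, 0.1413, -0.15, -0.5236, 0, -0.3788, 0.1413, -0.15, -0.5236, 0, -0.3788, 0.1413, -0.15, -0.5236, 0])

```text
time: 25.65
position: [0.487, 0.022, 0.1274]
tool_rot: [-0.003, -3.141, 0.0]
ft_force: [-0.4, 0.3, 0.7]
grip_width: 0.507
grip_force: 12.0
```

Run:
```python
from h import *
c=cam("wrist"); im=ctrl.get_image("wrist"); cv2.imwrite("pics/w10.png",im[:,:,::-1])
s=ctrl.get_state(); p=s["position"]; print(s["joint_positions"].round(2),p,yaw(),totool([.4875-p[0],.0218-p[1],0]))
cv2.imwrite("pics/w10z.png",cv2.resize(im[150:300,220:420],(800,600),interpolation=cv2.INTER_CUBIC)[:,:,::-1])
```

```text
[ 1.13  0.26 -1.35  1.93  0.28  1.17  1.25] [0.48704832 0.0220656  0.1274308 ] 1.569371186883921 [-4.52060142e-04 -2.64959097e-04  3.96911080e-08]
```

View pics/w10z.png

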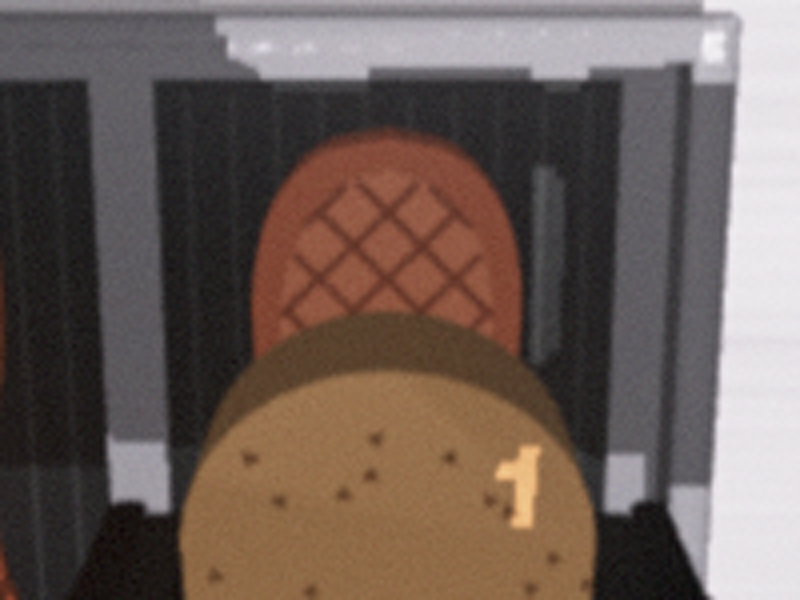

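The wedge is centred over the left heel in y (zoom x about 389 for both). Its tip is at row 227.5 and the heel back at row 182. I compute the remaining shift.

Run:
```python
from h import *
c=cam("wrist"); z=ctrl.get_state()["position"][2]
print(cast(c,[(317,227.5)],z-.0065),cast(c,[(317,182)],.007),cast(c,[(317,150+165/4)],.019),z)
```

```text
[[0.45631703 0.02332142]] [[0.45458546 0.0233285 ]] [[0.45908362 0.02332376]] 0.12743079538196506
```

Request:
drive_effector(motion=[0, 0, 0.05, 0, 0, 0, 0, 0.0875, 0, 0, 0, 0, 0.1063, 0, 0, 0, 0, 0.1163, 0, 0, 0, 0, 0.1213, 0, 0, 0, 0, 0.1213, 0, 0, 0, 0, 0.1213, 0, 0])

```text
time: 26.4
position: [0.4881, 0.0219, 0.0315]
tool_rot: [0.001, 3.14, -0.001]
ft_force: [-0.1, -0.8, -0.1]
grip_width: 0.502
grip_force: 12.0
```

To row units: 0.006 m is 0.0075, 0.0026 m is 0.0033.

Request:
drive_effector(motion=[0.0033, 0, 0, 0, 0, 0.0033, 0, 0.0038, 0, 0, 0.0033, 0, 0.0075, 0, 0, 0.0033, 0, 0.0075, 0, 0, 0.0033, 0, 0.0075, 0, 0])

```text
time: 26.9
position: [0.4852, 0.0216, 0.0254]
tool_rot: [0.001, 3.141, -0.002]
ft_force: [-2.0, -0.3, 7.8]
grip_width: 0.502
grip_force: 12.0
```

Request:
drive_effector(motion=[0, 0, 0, 0, 0, 0, 0, 0, 0, 0.66, 0, 0, 0, 0, 0.66, 0, 0, 0, 0, 0.66, 0, 0, 0, 0, 0.66, 0, 0, -0.025, 0, 0.66, 0, 0, -0.075, 0, 0.66, 0, 0, -0.1375, 0, 0.8, 0, -0.06, -0.2, 0, 0.8, 0, -0.06, -0.2625, 0, 0.8, 0, -0.06, -0.2625, 0, 0.8, 0, -0.06, -0.2625, 0, 0.8])

```text
time: 28.1
position: [0.4862, -0.0274, 0.2369]
tool_rot: [0.005, 3.137, -0.006]
ft_force: [0.4, 0.1, 0.8]
grip_width: 0.8
grip_force: 0.0
```

Run:
```python
from h import *
c=cam("wrist"); im=ctrl.get_image("wrist"); cv2.imwrite("pics/w11.png",im[:,:,::-1])
cv2.imwrite("pics/w11z.png",cv2.resize(im[130:280,220:420],(800,600),interpolation=cv2.INTER_CUBIC)[:,:,::-1])
```

```text
(no output)
```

View pics/w11z.png

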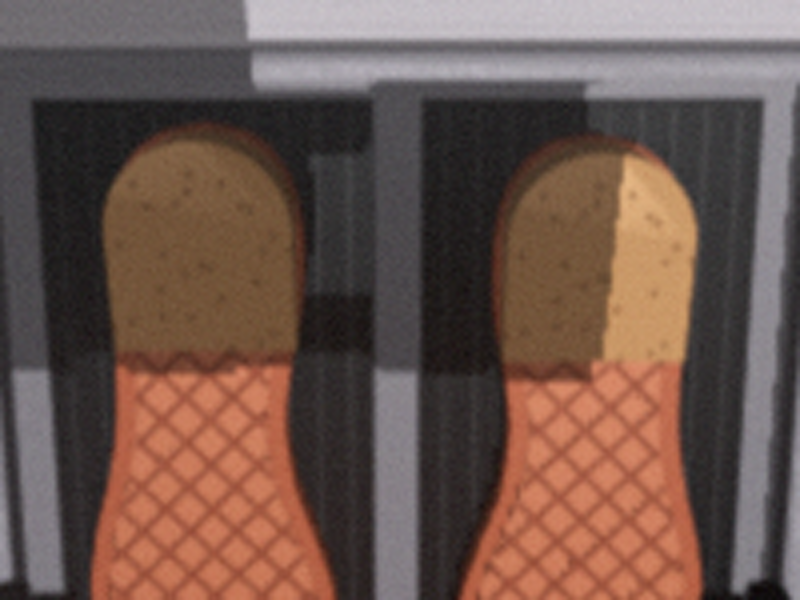

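The close view shows both wedges flush and centred on their heels, at zoom positions (203,240) and (597,250). I hand the job in.

```bash
python3 -c "
from bench import ctrl
print(ctrl.close_job())"
```

```text
the job is handed in; nothing more can be done
None
```

The tray is made up and handed in at about 28 s: left and right small soles centred within about 2 mm on their mats, toes to the conveyor, a small wedge flush on each heel, and the big sole and big wedge left where they were.

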